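# Slide the loaded tool tote up to the bench stop

## Robot

A 6-joint arm with a two-finger parallel gripper is mounted at the origin on the work surface. World frame = base frame: x ahead of the robot, y to its left, z up, the work surface at z = 0. Lengths are in m, angles in rad, forces in N, time in s.
With the tool pointing down it reaches from about 0.35 to 0.975 m from the base axis. Payload 4.9 kg.
Tool frame: the origin (TCP) lies on the centre line of the jaws, within the pads' length; the fingertips stand ctrl.tcp_to_tips ahead of it and the grasp point (between the pads) lies 3 mm ahead of it (ctrl.tcp_to_tips is the distance from the TCP to the fingertips, in m); z points along the fingers, y is the direction in which the jaws open and shut (so a half turn about z gives the same grasp; the last joint's range is limited). The gripper opens to 85 mm and grips with 20 to 120 N. Pads are 22 mm wide; open, the fingers measure 114 mm over their backs; the gripper's body (76 mm by 85 mm) begins 54 mm behind the grasp point. The pads swing forward as they close: fully open they stand 13 mm farther back than shut.
Start: joints at [-1.322, 0.053, 1.613, -0, 1.476, -0.119], TCP at [0.225, -0.583, 0.231] pointing down, gripper open.
Joint ranges: [-3.01, 3.01], [-1.01, 2.22], [0.06, 2.58], [-1.02, 4.17], [0.09, 2.62], [-3.14, 3.14]. Speed limits (rad/s): [2.57, 2.57, 3.14, 3.14, 3.14, 3.14].

## Interface

Orientations are given as a rotation vector (axis times angle).
In Python, from station import ctrl, vision gives the robot as it stands.
- The arm moves only by the tool jog_arm, never from a script. Its argument "deltas" is a list of rows, each a list of 7 numbers: the turn, a rotation vector about the tool's x, y, z in rad, then the shift along the tool's x, y, z in cm, then the opening, from 0 (shut) to 1 (fully open). A call has 1 to 12 rows; each row shifts and turns the commanded pose from where the row before left it, along the tool's axes as they then stand; what a row does not reach is not made up. A row lasts 1/12 s, in which the tool goes at most 41.7 mm and 7.16 degrees, less where a joint would pass 70% of its speed; a pose out of reach is approached as far as the arm can. A call with a gripper value outside its range is refused whole. The fingers move at their own pace and stop on an object; "grip_force" is the grip in N (left out, the last holds). Time passes only in rows, so rows that do not move let the fingers close. It gives the time, the measured TCP pose, the force and the opening at its end, in the units of the state.
- ctrl.get_obs(): the state, without advancing time (a new reading comes with each control period).
- vision.get_image(name): name is "scene" or "top" or "wrist"; returns (picture, depth): 384x512x3 uint8, red, green, blue; 384x512 float32, m along the optical axis (not along the pixel's ray), 0 where there is no reading.
- vision.calibration(name): a dict with "fx", "fy", "cx", "cy" (pixels), "rvec" (rotation vector, rad) and "tvec" (3), from world to camera coordinates, as OpenCV has them; the wrist camera has in their place "hand_eye" (4x4, takes a point from camera to tool coordinates, whose origin is the TCP and whose axes are the flange's). Camera axes: x right, y down, z forward; pixel columns grow to the right and rows downward; lengths in m; the calibration is good to about 2 mm. A picture is of the moment at which its call begins: read the wrist's pose just before it. calibration takes no time and is no camera call.
- ctrl.finish_job(): hands the job in, once; it reports no verdict.
The state is a dict: "t": time; "q": joint angles; "dq": joint speeds; "effort": joint torques, N m; "tool_pos": TCP position; "tool_rot": TCP orientation; "contact_force": force on the tool from outside, world axes, zero at the start; "wrist_torque": the same for the moment, N m; "opening": finger opening in m.
Only numpy, scipy, OpenCV 4.12 (cv2) and the standard library are available. Lean on these libraries where they do the work, as an engineer would, in place of code of your own. Each camera call takes 0.05 s, during which the arm holds its last target. There are 200 camera calls.

## Task

Push the heavy tool tote across the bench until its long side stands flush against the long side of the wooden stop batten, with no part of it sticking out past either end of the batten. Push it low, near its base, so that it slides upright and does not tip; do not touch its red handle, do not lift it, and leave the mallet, sanding block and glue bottle where they are.

Things in the scene. Friction and masses are not known exactly. Their poses are not given: they have to be found in the camera images.
- tote: Loaded plywood tool tote, about 1.4 kg, loose, slides at 5 to 20 N. Flat-sided box 160 mm long (x axis) x 80 wide (y) x 120 high, blue stripe on each long side; at both short ends a 60 mm wide panel rises to 215 mm. Origin: centre of its underside. Half a turn makes no difference. It tips if pushed high; pushed below 35 mm it slides. Lean the tool back so that the fingertips lead and its body clears the tote.
- handle: Red round carrying handle of the tote, fixed to it: a bar 24 mm thick and 180 mm long along the tote's x axis, origin at the bar's middle, 195 mm above the tote's underside. Not to be touched by the fingers.
- stop: Pale wooden batten with two dark bolt heads, fixed to the bench: 240 mm long (x axis), 40 mm wide (y axis), 30 mm high. Origin: centre of its underside. The tote belongs with its long side against either long side, its origin then 60 mm from the batten's centre line. The tote starts clear of it, to its left or right as the robot sees it.
- mallet: Wooden mallet lying on the bench beyond the work: head 70 x 120 x 55 mm, handle 28 mm thick reaching 230 mm from the head's centre along its x axis. Origin: underside of the head. Bystander.
- sander: Cork sanding block with a black top, 102 x 62 x 36 mm, origin at the centre of its underside. Bystander.
- glue: White glue bottle with a red cap, 56 mm in diameter, 140 mm high, standing; origin at the centre of its underside. Bystander.

How it is judged:
By the outcome, as a careful person would: the job done as asked, in the order asked, and still so for the second after the job is handed in, with the robot touching nothing.
It also fails if it takes over 48 s, if anything falls off the work surface, if the arm or the gripper's body presses on something with over 40 N, if the wrist force passes 120 N, or if a joint passes its speed limit or range.

## Working session

There is one attempt and no reset: what is moved stays moved. The work goes in short steps, Python scripts to look and compute and a tool call to move; the robot and the scene stay as the last step left them, time stands still between calls to the robot, and variables do not carry over. Pictures are saved under pics/ and viewed, about 8 in all and at most 12, crops included, and the job is handed in when it is done.

Besides the shell and the picture viewer there is one more tool, called after "Request:" in YAML: its name, and indented under it one key for each argument. jog_arm: Moves the arm, as the interface text tells. Its arguments: {"type":"object","properties":{"deltas":{"type":"array"},"grip_force":{"type":"number"}},"required":["deltas"]}

```bash
ls; mkdir -p pics
python3 - <<'E'
from station import ctrl, vision
import cv2,numpy as np
print(ctrl.get_obs(), ctrl.tcp_to_tips)
for n in("top","scene"):
    im,d=vision.get_image(n); cv2.imwrite(f"pics/{n}0.png",im[:,:,::-1]); np.save(f"pics/{n}0.npy",d); print(n,vision.calibration(n))
print(vision.calibration("wrist"))
E
```

```text
pics
{'t': 0.0, 'q': array([-1.32201619e+00,  5.33360982e-02,  1.61433342e+00, -1.56896957e-05,
        1.47601329e+00, -1.19026820e-01]), 'dq': array([ 5.70870423e-04, -3.71556391e-04,  3.85910774e-07, -2.05149592e-04,
       -9.54340498e-04, -1.94428772e-03]), 'effort': array([ 1.15906027e-03, -3.93683660e+01, -3.70172524e+01, -1.10023478e-05,
        7.07971340e-03, -2.17717411e-05]), 'tool_pos': array([ 0.22455171, -0.58257599,  0.22925236]), 'tool_rot': array([-3.08656709e+00, -5.74119766e-01,  2.37176720e-04]), 'contact_force': array([-0.13330385,  0.46925024,  0.39381481]), 'wrist_torque': array([0.05199124, 0.07910896, 0.06609883]), 'opening': 0.08532855160088239} 0.022
top {'fx': 463.9586874936302, 'fy': 463.9586874936302, 'cx': 262.57604053872745, 'cy': 194.24303155635553, 'rvec': array([ 2.1306679 , -2.14394114,  0.16799173]), 'tvec': array([-0.03197598,  0.65057806,  1.2354083 ])}
scene {'fx': 478.3147200198913, 'fy': 478.3147200198913, 'cx': 252.2280063269772, 'cy': 182.9254019265942, 'rvec': array([ 2.23181904,  1.45636726, -0.42383804]), 'tvec': array([-0.23134627, -0.44516655,  1.70041741])}
{'fx': 297.71014791919646, 'fy': 297.71014791919646, 'cx': 253.09416164235603, 'cy': 188.73174798271958, 'hand_eye': array([[ 7.07691287e-04, -9.57070952e-01, -2.89852880e-01,
         7.45720399e-02],
       [ 9.99999183e-01,  9.85864776e-04, -8.13694973e-04,
        -1.08973080e-03],
       [ 1.06451957e-03, -2.89852067e-01,  9.57070868e-01,
        -1.43827214e-01],
       [ 0.00000000e+00,  0.00000000e+00,  0.00000000e+00,
         1.00000000e+00]])}
```

View pics/top0.png

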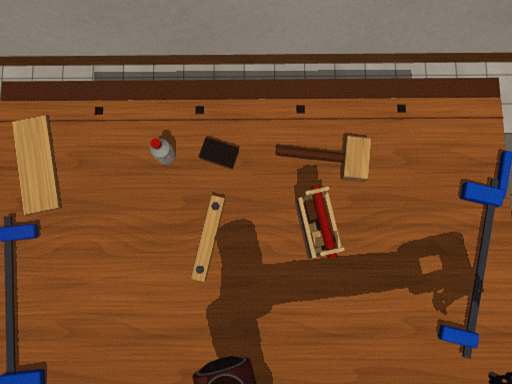

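View pics/scene0.png

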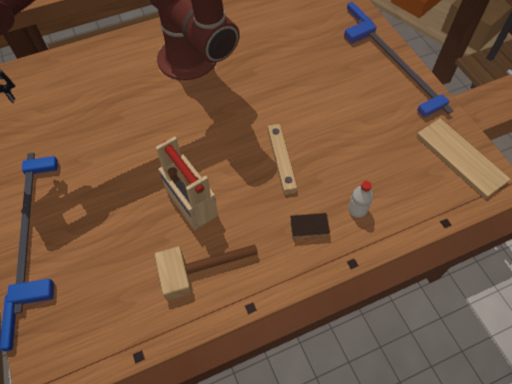

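The top view shows the batten running from (217,195) to (199,280) and the tote at about (320,222), to its right as the robot sees it. The mallet is at (355,158), the sander at (219,152) and the glue at (163,150). The push goes toward +y. Next I measure with depth.

```bash
cat > h.py <<'E'
import numpy as np, cv2
from station import ctrl, vision
from scipy.spatial.transform import Rotation as R
def cloud(name,d):
    c=vision.calibration(name); v,u=np.mgrid[:384,:512]
    P=np.stack([(u-c['cx'])/c['fx']*d,(v-c['cy'])/c['fy']*d,d],-1)
    if 'hand_eye' in c:
        o=ctrl.get_obs(); H=c['hand_eye']
        P=P@H[:3,:3].T+H[:3,3]
        return P@R.from_rotvec(o['tool_rot']).as_matrix().T+o['tool_pos']
    return (P-c['tvec'])@R.from_rotvec(c['rvec']).as_matrix()
def rect(p):
    (c,s,a)=cv2.minAreaRect((p[:,:2]*1000).astype(np.float32))
    b=cv2.boxPoints((c,s,a)); e=max((b[1]-b[0],b[2]-b[1]),key=np.linalg.norm)
    th=np.degrees(np.arctan2(e[1],e[0])); th=(th+90)%180-90
    return np.round(c,1),np.round(sorted(s),1),round(float(th),2)
def measure(tag):
    """batten and tote from the top camera; centre mm, sizes mm, long axis deg from +x"""
    im,d=vision.get_image("top"); cv2.imwrite(f"pics/{tag}.png",im[:,:,::-1])
    return im,cloud("top",d)
E
python3 - <<'E'
from h import *
d=np.load("pics/top0.npy"); P=cloud("top",d)
def reg(u0,u1,v0,v1,z0,z1):
    q=P[v0:v1,u0:u1].reshape(-1,3); return q[(q[:,2]>z0)&(q[:,2]<z1)]
print("table",np.median(P[300:330,60:180,2]))
print("batten",rect(reg(180,235,185,290,.02,.045)))
for z0,z1 in((.105,.13),(.2,.23),(.05,.23),(.195,.23)):print("tote",z0,rect(reg(285,355,180,265,z0,z1)))
print("sander",rect(reg(192,248,132,172,.025,.05)))
print("mallet",rect(reg(340,378,130,185,.04,.07)),rect(reg(270,378,140,185,.015,.07)))
print("glue",rect(reg(145,185,130,170,.03,.16)))
im=cv2.imread("pics/top0.png")[130:290,140:380]; cv2.imwrite("pics/c0.png",cv2.resize(im,None,fx=3.3,fy=3.3,interpolation=2))
E
```

```text
table -1.4432152269374795e-06
batten (array([532.9, 118.3]), array([ 40.6, 239.6]), -13.21)
tote 0.105 (array([ 559.3, -183.5]), array([ 81.7, 159.3]), 12.0)
tote 0.2 (array([ 559.9, -184. ]), array([ 60.3, 179.9]), 12.12)
tote 0.05 (array([ 559.7, -183.4]), array([ 81.7, 180.2]), 12.0)
tote 0.195 (array([ 559.8, -184. ]), array([ 60.3, 180.2]), 12.15)
sander (array([775. ,  89.8]), array([ 62.7, 102.5]), 70.58)
mallet (array([ 754.9, -296. ]), array([ 82. , 120.2]), -6.16) (array([ 760.5, -204.9]), array([113.1, 264.3]), 83.84)
glue (array([771.1, 242.8]), array([48. , 55.4]), -51.19)
```

View pics/c0.png

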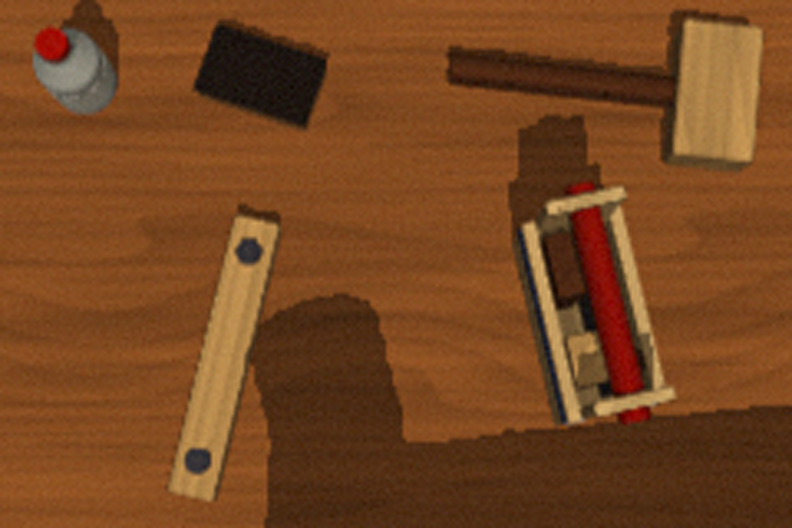

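Sizes and heights match the given dimensions. The tote is at (559.5, -183.6) mm with its axis at 12.0°. The batten is at (533, 118.3) mm with its axis at -13.2°. Plan: push the far long face with the open fingers leaned 40°, 152 mm straight, then along an arc of about 212 mm radius. I turn the tool first.

Request:
jog_arm:
  deltas:
    - [0,0,-0.118,0,0,0,1]
    - [0,0,-0.118,0,0,0,1]
    - [0,0,-0.118,0,0,0,1]
    - [0,0,-0.118,0,0,0,1]
    - [0,0,-0.118,0,0,0,1]
    - [0,0,-0.118,0,0,0,1]
    - [0,0,-0.118,0,0,0,1]
    - [0,0,-0.118,0,0,0,1]
    - [0,0,-0.118,0,0,0,1]
    - [0,0,-0.118,0,0,0,1]
    - [0,0,-0.118,0,0,0,1]
    - [0,0,-0.118,0,0,0,1]

```text
t: 1.1
tool_pos: [0.2247, -0.5828, 0.2298]
tool_rot: [-1.965, -2.45, -0.001]
contact_force: [-0.3, 0.1, 0.4]
opening: 0.0856
```

Request:
jog_arm:
  deltas:
    - [0,0.1,0,0,3.0,0,1]
    - [0,0.1,0,0,3.0,0,1]
    - [0,0.1,0,0,3.0,0,1]
    - [0,0.1,0,0,3.0,0,1]
    - [0,0.1,0,0,3.0,0,1]
    - [0,0.1,0,0,3.0,0,1]
    - [0,0.1,0,0,3.0,0,1]
    - [0,0,0,0,3.0,0,1]
    - [0,0,0,0,3.0,0,1]
    - [0,0,0,0,3.0,0,1]
    - [0,0,0,0,0,0,1]
    - [0,0,0,0,0,0,1]

```text
t: 2.1
tool_pos: [0.5191, -0.5187, 0.2291]
tool_rot: [-1.589, -1.974, -0.58]
contact_force: [-1.0, -0.4, 0.7]
opening: 0.085
```

```bash
cat >> h.py <<'E'
def pose(psi,th):
    f=np.array([-np.sin(np.radians(psi)),np.cos(np.radians(psi)),0]); z=np.array([0,0,1.]); t=np.radians(th)
    X=f*np.cos(t)+z*np.sin(t); Z=f*np.sin(t)-z*np.cos(t)
    return np.stack([X,np.cross(Z,X),Z],1),f
def togo(p,psi,th):
    "turn (rotvec, tool axes) and shift (cm, tool axes as they stand now) to a pose"
    o=ctrl.get_obs(); A=R.from_rotvec(o['tool_rot']).as_matrix(); B,_=pose(psi,th)
    return np.round(R.from_matrix(A.T@B).as_rotvec(),3), np.round(A.T@(p-o['tool_pos'])*100,2), np.round(B.T@(p-o['tool_pos'])*100,2)
def state():
    o=ctrl.get_obs(); A=R.from_rotvec(o['tool_rot']).as_matrix()
    print("t",round(o['t'],2),"p",np.round(o['tool_pos'],4),"psi",np.degrees(np.arctan2(-A[0,0],A[1,0])).round(2),"tilt",np.degrees(np.arcsin(A[2,0])).round(2),"roll",np.degrees(np.arcsin(A[2,1])).round(2),"F",np.round(o['contact_force'],1),"q",np.round(o['q'],2))
E
python3 - <<'E'
from h import *
state(); print([a for a in dir(ctrl) if a[0]!='_'])
_,f=pose(12,40)
# TCP so that front tip corner is 50 mm short of face centre
print(togo(np.array([.5678,-.2227,.23])-f*.09,12,40))
E
```

```text
t 2.1 p [ 0.5191 -0.5187  0.2291] psi 12.31 tilt 40.18 roll -0.05 F [-1.  -0.4  0.7] q [-0.98  0.72  0.88  0.29  2.18 -1.1 ]
['MotionError', 'finish_job', 'get_obs', 'tcp_to_tips']
(array([-0.005, -0.003,  0.004]), array([14.49, 11.03, 12.1 ]), array([14.57, 10.91, 12.11]))
```

Request:
jog_arm:
  deltas:
    - [0,0,0,0.27,1.0,2.35,1]
    - [0,0,0,0.27,1.0,2.35,1]
    - [0,0,0,0.27,1.0,2.35,1]
    - [0,0,0,0.27,1.0,2.35,1]
    - [0,0,0,0.27,1.0,2.35,1]
    - [0,0,0,0.27,1.0,2.35,1]
    - [0,0,0,0.27,1.0,2.35,1]
    - [0,0,0,0.27,1.0,2.35,1]
    - [0,0,0,0.27,1.0,2.35,1]
    - [0,0,0,0.27,1.0,2.35,1]
    - [0,0,0,0.26,1.0,2.4,1]
    - [-0.005,-0.003,0.004,0,0,0,1]

```text
t: 3.1
tool_pos: [0.5832, -0.3071, 0.0473]
tool_rot: [-1.595, -1.966, -0.582]
contact_force: [-1.7, 0.6, -1.0]
opening: 0.085
```

Run:
```python
from h import *
state()
im,d=vision.get_image("wrist"); P=cloud("wrist",d)
im2,d2=vision.get_image("scene")
P2=cloud("scene",d2); q=P2[120:260,60:190].reshape(-1,3)
cv2.imwrite("pics/w1.png",np.vstack([im,cv2.resize(im2[110:254,40:232],(512,384))])[:,:,::-1][:, :] if 0 else np.hstack([cv2.resize(im,(400,300)),cv2.resize(im2[110:260,40:240],(400,300))])[:,:,::-1])
```

```text
t 3.1 p [ 0.5832 -0.3071  0.0473] psi 11.78 tilt 40.32 roll -0.19 F [-1.7  0.6 -1. ] q [-0.76  0.64  1.31  0.38  1.78 -1.  ]
```

View pics/w1.png

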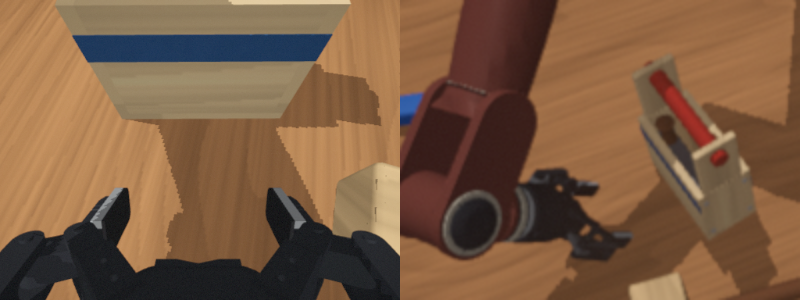

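The wrist view shows the tote's base edge from (123,118) to (281,118), squarely ahead. The fingertips, at (125,190) and (272,190), straddle its middle. I check the tip positions by depth before lowering.

Run:
```python
from h import *
o=ctrl.get_obs();im,d=vision.get_image("wrist");P=cloud("wrist",d);A=R.from_rotvec(o['tool_rot']).as_matrix()
T=(P-o['tool_pos'])@A
m=(d>0)&(P[...,2]>.012)&(T[...,2]>-.02)&(T[...,2]<.04)&(abs(T[...,1])<.07)&(abs(T[...,0])<.025)
for s in(-1,1):
    k=m&(T[...,1]*s>0); q=T[k]; w=P[k]
    print(len(q),"tool y",q[:,1].min(),q[:,1].max(),"x",q[:,0].min(),q[:,0].max(),"z max",np.percentile(q[:,2],98),"world zmin",np.percentile(w[:,2],2),"ymax",w[:,1].max())
    tip=q[q[:,2]>np.percentile(q[:,2],90)]; print(tip.mean(0))
# tote near face, z 5..100mm
k=(P[...,2]>.006)&(P[...,2]<.1)&(P[...,1]>-.28)&(P[...,0]>.44)&(P[...,0]<.7); q=P[k]
print("face",q.min(0),q.max(0)); l=q[(q[:,2]<.04)]; c=np.polyfit(l[:,0],l[:,1],1); print(np.degrees(np.arctan(c[0])),c, l[:,0].min(),l[:,0].max())
```

```text
147 tool y -0.04814383010937268 -0.041134438931732874 x -0.010094327080067182 0.01234391449384064 z max -0.015090475046754965 world zmin 0.05878090666646084 ymax -0.3220444578593463
[-0.00039312 -0.04180769 -0.01535504]
134 tool y 0.04311272186146281 0.04978122236316171 x -0.009607826297442295 0.012468121932269993 z max -0.01526897371855132 world zmin 0.058687557541920364 ymax -0.30393755935647243
[-0.0002816  0.0437794 -0.0154724]
face [ 0.49041492 -0.27999528  0.00600886] [ 0.69999657 -0.20549226  0.09999877]
-2.0812615336970266 [-0.03634085 -0.20690674] 0.49104767629607815 0.6999932580290389
```

Run:
```python
from h import *
o=ctrl.get_obs();im,d=vision.get_image("wrist");P=cloud("wrist",d);A=R.from_rotvec(o['tool_rot']).as_matrix()
T=(P-o['tool_pos'])@A
for v in range(232,300,8):
    print(v,[(u,*(T[v,u]*1000).round().astype(int)) for u in (140,152,160,164)],)
# tote lower face points on central columns
for v,u in((150,170),(150,250),(150,340)): print((P[v,u]*1000).round())
# bottom edge of tote: lowest points z small with jump
```

```text
232 [(140, np.int64(-17), np.int64(-81), np.int64(53)), (152, np.int64(-17), np.int64(-72), np.int64(52)), (160, np.int64(-17), np.int64(-66), np.int64(53)), (164, np.int64(-17), np.int64(-63), np.int64(52))]
240 [(140, np.int64(-21), np.int64(-79), np.int64(47)), (152, np.int64(13), np.int64(-46), np.int64(-20)), (160, np.int64(12), np.int64(-42), np.int64(-18)), (164, np.int64(-21), np.int64(-62), np.int64(47))]
248 [(140, np.int64(-26), np.int64(-79), np.int64(45)), (152, np.int64(12), np.int64(-44), np.int64(-25)), (160, np.int64(10), np.int64(-41), np.int64(-22)), (164, np.int64(7), np.int64(-42), np.int64(-16))]
256 [(140, np.int64(12), np.int64(-46), np.int64(-33)), (152, np.int64(11), np.int64(-42), np.int64(-32)), (160, np.int64(6), np.int64(-42), np.int64(-22)), (164, np.int64(3), np.int64(-42), np.int64(-17))]
264 [(140, np.int64(12), np.int64(-44), np.int64(-40)), (152, np.int64(8), np.int64(-42), np.int64(-33)), (160, np.int64(3), np.int64(-42), np.int64(-24)), (164, np.int64(-1), np.int64(-42), np.int64(-18))]
272 [(140, np.int64(13), np.int64(-42), np.int64(-46)), (152, np.int64(5), np.int64(-42), np.int64(-35)), (160, np.int64(-1), np.int64(-42), np.int64(-25)), (164, np.int64(-4), np.int64(-42), np.int64(-19))]
280 [(140, np.int64(10), np.int64(-42), np.int64(-46)), (152, np.int64(2), np.int64(-42), np.int64(-35)), (160, np.int64(-4), np.int64(-41), np.int64(-26)), (164, np.int64(-8), np.int64(-42), np.int64(-20))]
288 [(140, np.int64(7), np.int64(-42), np.int64(-48)), (152, np.int64(-1), np.int64(-42), np.int64(-36)), (160, np.int64(-8), np.int64(-42), np.int64(-27)), (164, np.int64(-46), np.int64(-58), np.int64(27))]
296 [(140, np.int64(3), np.int64(-42), np.int64(-48)), (152, np.int64(-5), np.int64(-42), np.int64(-36)), (160, np.int64(-50), np.int64(-61), np.int64(24)), (164, np.int64(-50), np.int64(-58), np.int64(24))]
[ 502. -240.    2.]
[ 565. -226.    2.]
[ 636. -212.    2.]
```

Run:
```python
from h import *
o=ctrl.get_obs();A=R.from_rotvec(o['tool_rot']).as_matrix()
im,d=vision.get_image("scene");P=cloud("scene",d);T=(P-o['tool_pos'])@A
m=(d>0)&(P[...,2]>.015)&(abs(T[...,0])<.03)&(abs(T[...,1])<.065)&(T[...,2]>-.06)&(T[...,2]<.05)
q=T[m]*1000;w=P[m]; i=np.argsort(-q[:,2])[:12]; print(len(q)); print(np.c_[q[i],w[i]*1000].round().astype(int))
im,d=vision.get_image("wrist");P=cloud("wrist",d);print("table z",np.median(P[200:230,230:280,2]))
```

```text
165
[[   4  -47  -14  540 -329   66]
 [  -2  -44  -16  544 -333   64]
 [   8  -43  -16  544 -326   70]
 [   3  -43  -16  544 -330   67]
 [  -6  -45  -16  545 -337   62]
 [   9   48  -17  633 -308   71]
 [  12  -51  -18  536 -326   74]
 [  13   44  -18  629 -306   74]
 [  13  -46  -18  541 -324   75]
 [  -1  -47  -18  541 -335   66]
 [   7   46  -18  632 -310   71]
 [  11  -43  -19  544 -325   74]]
table z 0.0005722952591460835
```

Both cameras agree that the open tips end about 15 mm behind the TCP, leaving little room for the body. I lean the tool to 48° and close the fingers partly so the tips extend, then re-measure.

Request:
jog_arm:
  deltas:
    - [0,0.07,0,0,0,0,0.7]
    - [0,0.065,0,0,0,0,0.7]
    - [0,0,0,0,0,0,0.7]
    - [0,0,0,0,0,0,0.7]
    - [0,0,0,0,0,0,0.7]
    - [0,0,0,0,0,0,0.7]

```text
t: 3.9
tool_pos: [0.5857, -0.3116, 0.0524]
tool_rot: [-1.521, -1.875, -0.673]
contact_force: [-0.1, 0.5, -0.1]
opening: 0.0603
```

```bash
cat >> h.py <<'E'
def tips():
    o=ctrl.get_obs();A=R.from_rotvec(o['tool_rot']).as_matrix()
    im,d=vision.get_image("wrist");P=cloud("wrist",d);T=(P-o['tool_pos'])@A
    m=(d>0)&(P[...,2]>.02)&(abs(T[...,0])<.02)&(abs(T[...,1])<.065)&(T[...,2]>-.06)&(T[...,2]<.04)
    q=T[m];w=P[m];k=q[:,2]>np.percentile(q[:,2],99.5)-.006
    for s in(-1,1):
        j=k&(q[:,1]*s>0); print("tip",s,len(q[j]),(q[j].max(0)*1000).round(1),(q[j].min(0)*1000).round(1),"height",w[j][:,2].min().round(4),w[j][:,2].max().round(4),"fwd",)
    return im,P,T
E
python3 - <<'E'
from h import *
state(); print(ctrl.get_obs()['opening']); tips()
E
```

```text
t 3.9 p [ 0.5857 -0.3116  0.0524] psi 11.98 tilt 47.55 roll 0.12 F [-0.1  0.5 -0.1] q [-0.78  0.71  1.24  0.45  1.89 -1.  ]
0.06027817314262756
tip -1 182 [ 13.  -28.9  -4.3] [ -9.4 -41.  -13. ] height 0.0509 0.0704 fwd
tip 1 190 [13.  42.5 -4.9] [ -9.4  30.2 -13. ] height 0.0514 0.0702 fwd
```

Request:
jog_arm:
  deltas:
    - [0,0,0,0.23,0,0.98,0.7]
    - [0,0,0,0.23,0,0.98,0.7]
    - [0,0,0,0.23,0,0.98,0.7]
    - [0,0,0,0.23,0,0.98,0.7]
    - [0,0,0,0.23,0,0.98,0.7]
    - [0,0,0,0.23,0,0.98,0.7]
    - [0,0,0,0.23,0,0.98,0.7]
    - [0,0,0,0.23,0,0.98,0.7]
    - [0,0,0,0,0,0,0.7]
    - [0,0,0,0,0,0,0.7]

```text
t: 4.78
tool_pos: [0.5707, -0.2417, 0.0119]
tool_rot: [-1.519, -1.872, -0.673]
contact_force: [0.1, -0.8, 0.4]
opening: 0.0602
```

Run:
```python
from h import *
state(); _,f=pose(12,47.5)
print("to go",togo(np.array([.5678,-.2227,.013])-f*.0044,12,47.5))
im,d=vision.get_image("wrist"); im2,d2=vision.get_image("scene")
cv2.imwrite("pics/w2.png",np.hstack([cv2.resize(im,(400,300)),cv2.resize(im2[110:260,40:240],(400,300))])[:,:,::-1])
```

```text
t 4.78 p [ 0.5707 -0.2417  0.0119] psi 11.91 tilt 47.72 roll 0.03 F [ 0.1 -0.8  0.4] q [-0.73  0.66  1.4   0.47  1.78 -1.01]
to go (array([ 0.002, -0.004, -0.001]), array([1.08, 0.11, 1.02]), array([1.08, 0.11, 1.01]))
```

View pics/w2.png

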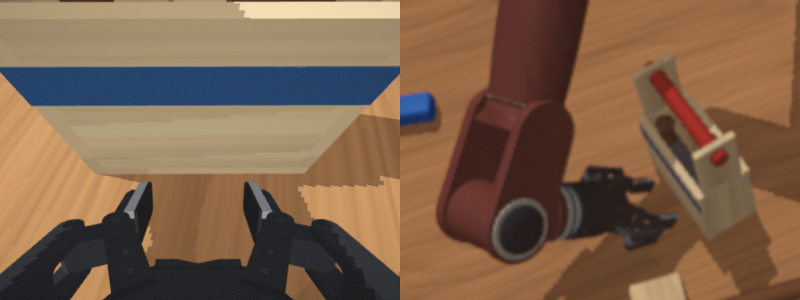

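The fingertips are centred on the face, low and square, about 15 mm short of it (base edge from (97,173) to (304,173)). I start the straight push.

Request:
jog_arm:
  deltas:
    - [0,0,0,0.34,0,0.37,0.7]
    - [0,0,0,0.34,0,0.37,0.7]
    - [0,0,0,0.34,0,0.37,0.7]
    - [0,0,0,0.34,0,0.37,0.7]
    - [0,0,0,0.34,0,0.37,0.7]
    - [0,0,0,0.34,0,0.37,0.7]
    - [0,0,0,0.34,0,0.37,0.7]
    - [0,0,0,0.34,0,0.37,0.7]
    - [0,0,0,0.34,0,0.37,0.7]
    - [0,0,0,0.34,0,0.37,0.7]
    - [0,0,0,0.34,0,0.37,0.7]
    - [0,0,0,0.34,0,0.37,0.7]

```text
t: 5.88
tool_pos: [0.5596, -0.1859, 0.0126]
tool_rot: [-1.526, -1.878, -0.67]
contact_force: [2.5, -9.2, -1.4]
opening: 0.0597
```

```bash
cat >> h.py <<'E'
def tote():
    im,d=vision.get_image("top");P=cloud("top",d);q=P.reshape(-1,3)
    q=q[(q[:,2]>.1)&(q[:,2]<.23)&(q[:,0]>.42)&(q[:,0]<.68)&(q[:,1]>-.25)&(q[:,1]<.2)]
    for lo,hi in((.105,.13),(.205,.225)):
        k=q[(q[:,2]>lo)&(q[:,2]<hi)]; print("z",lo,rect(k),len(k))
    return im,P
E
python3 - <<'E'
from h import *
state(); im,P=tote(); cv2.imwrite("pics/t1.png",im[:,:,::-1])
E
```

```text
t 5.88 p [ 0.5596 -0.1859  0.0126] psi 11.89 tilt 47.23 roll 0.15 F [ 2.5 -9.2 -1.4] q [-0.68  0.58  1.52  0.49  1.71 -0.99]
z 0.105 (array([ 552. , -144.6]), array([ 80.5, 159.5]), 11.58) 703
z 0.205 (array([ 551.4, -144.7]), array([ 59.9, 177. ]), 11.65) 508
```

Request:
jog_arm:
  deltas:
    - [0,0,0,0.34,0,0.37,0.7]
    - [0,0,0,0.34,0,0.37,0.7]
    - [0,0,0,0.34,0,0.37,0.7]
    - [0,0,0,0.34,0,0.37,0.7]
    - [0,0,0,0.34,0,0.37,0.7]
    - [0,0,0,0.34,0,0.37,0.7]
    - [0,0,0,0.34,0,0.37,0.7]
    - [0,0,0,0.34,0,0.37,0.7]
    - [0,0,0,0.34,0,0.37,0.7]
    - [0,0,0,0.34,0,0.37,0.7]
    - [0,0,0,0.34,0,0.37,0.7]
    - [0,0,0,0.34,0,0.37,0.7]

```text
t: 6.93
tool_pos: [0.5472, -0.1267, 0.0126]
tool_rot: [-1.526, -1.878, -0.67]
contact_force: [2.0, -8.9, -2.6]
opening: 0.0601
```

Request:
jog_arm:
  deltas:
    - [0,0,0,0.34,0,0.37,0.7]
    - [0,0,0,0.34,0,0.37,0.7]
    - [0,0,0,0.34,0,0.37,0.7]
    - [0,0,0,0.34,0,0.37,0.7]
    - [0,0,0,0.34,0,0.37,0.7]
    - [0,0,0,0.34,0,0.37,0.7]
    - [0,0,0,0.34,0,0.37,0.7]
    - [0,0,0,0.34,0,0.37,0.7]

```text
t: 7.6
tool_pos: [0.5389, -0.0872, 0.0126]
tool_rot: [-1.526, -1.878, -0.67]
contact_force: [2.2, -7.9, -2.4]
opening: 0.0599
```

Run:
```python
from h import *
state(); im,P=tote(); cv2.imwrite("pics/t2.png",im[:,:,::-1])
```

```text
t 7.6 p [ 0.5389 -0.0872  0.0126] psi 11.91 tilt 47.26 roll 0.15 F [ 2.2 -7.9 -2.4] q [-0.58  0.46  1.7   0.55  1.62 -0.94]
z 0.105 (array([ 544.4, -109.5]), array([159.3, 210.4]), -78.01) 715
z 0.205 (array([ 536.4, -130.4]), array([177.1, 249.9]), -86.23) 567
```

Request:
jog_arm:
  deltas:
    - [-0.016,0,0.015,0.35,-0.09,0.38,0.7]
    - [-0.016,0,0.015,0.35,-0.09,0.38,0.7]
    - [-0.016,0,0.015,0.35,-0.09,0.38,0.7]
    - [-0.016,0,0.015,0.35,-0.09,0.38,0.7]
    - [-0.016,0,0.015,0.35,-0.09,0.38,0.7]
    - [-0.016,0,0.015,0.35,-0.09,0.38,0.7]
    - [-0.016,0,0.015,0.35,-0.09,0.38,0.7]
    - [-0.016,0,0.015,0.35,-0.09,0.38,0.7]
    - [-0.016,0,0.015,0.35,-0.09,0.38,0.7]
    - [-0.016,0,0.015,0.35,-0.09,0.38,0.7]

```text
t: 8.48
tool_pos: [0.5239, -0.0365, 0.0127]
tool_rot: [-1.748, -1.722, -0.766]
contact_force: [-0.1, -7.5, -2.7]
opening: 0.0596
```

```bash
sed -i 's/(q\[:,1\]>-.25)/(q[:,1]>ctrl.get_obs()["tool_pos"][1]-.02)/' h.py
python3 - <<'E'
from h import *
state(); im,P=tote(); cv2.imwrite("pics/t3.png",cv2.resize(im[150:320,180:350],None,fx=3.5,fy=3.5)[:,:,::-1])
E
```

```text
t 8.48 p [ 0.5239 -0.0365  0.0127] psi -0.86 tilt 47.32 roll -0.02 F [-0.1 -7.5 -2.7] q [-0.57  0.32  1.88  0.68  1.48 -0.81]
z 0.105 (array([524.6,   5.9]), array([ 79.9, 157.5]), -0.34) 606
z 0.205 (array([525.4,   4.8]), array([ 58.1, 177.8]), -0.7) 500
```

View pics/t3.png

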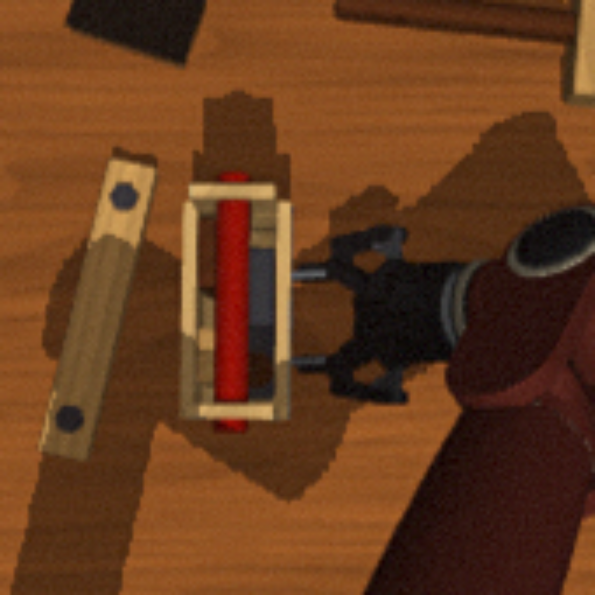

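The tote is upright and tracking the fingers at (525, 5) mm, -0.5°, with 52 mm to go. I continue the arc, then check before contact.

Request:
jog_arm:
  deltas:
    - [-0.016,0,0.015,0.35,-0.09,0.38,0.7]
    - [-0.016,0,0.015,0.35,-0.09,0.38,0.7]
    - [-0.016,0,0.015,0.35,-0.09,0.38,0.7]
    - [-0.016,0,0.015,0.35,-0.09,0.38,0.7]
    - [-0.016,0,0.015,0.35,-0.09,0.38,0.7]
    - [-0.016,0,0.015,0.35,-0.09,0.38,0.7]
    - [-0.016,0,0.015,0.35,-0.09,0.38,0.7]
    - [-0.016,0,0.015,0.35,-0.09,0.38,0.7]
    - [-0.016,0,0.015,0.18,-0.09,0.19,0.7]

```text
t: 9.28
tool_pos: [0.5196, 0.0086, 0.0129]
tool_rot: [-1.937, -1.563, -0.846]
contact_force: [0.0, -7.6, -2.4]
opening: 0.0592
```

Run:
```python
from h import *
state(); im,P=tote()
```

```text
t 9.28 p [0.5196 0.0086 0.0129] psi -12.3 tilt 47.36 roll -0.18 F [ 0.  -7.6 -2.4] q [-0.53  0.21  2.03  0.8   1.33 -0.69]
z 0.105 (array([528.7,  49.4]), array([ 81. , 158.8]), -11.96) 595
z 0.205 (array([528.3,  49. ]), array([ 60. , 177.6]), -12.14) 516
```

Request:
jog_arm:
  deltas:
    - [-0.003,0,0.003,0.14,0,0.15,0.7]
    - [-0.003,0,0.003,0.14,0,0.15,0.7]
    - [-0.003,0,0.003,0.14,0,0.15,0.7]
    - [-0.003,0,0.003,0.07,0,0.075,0.7]
    - [0,0,0,0.07,0,0.075,0.7]
    - [0,0,0,0.035,0,0.04,0.7]
    - [0,0,0,0,0,0,0.7]

```text
t: 9.92
tool_pos: [0.5213, 0.0168, 0.013]
tool_rot: [-1.952, -1.549, -0.852]
contact_force: [-3.0, -8.5, -0.6]
opening: 0.0598
```

Request:
jog_arm:
  deltas:
    - [0,0,0,0.035,0,0.04,0.7]
    - [0,0,0,0.035,0,0.04,0.7]
    - [0,0,0,0,0,0,0.7]

```text
t: 10.17
tool_pos: [0.5214, 0.017, 0.0129]
tool_rot: [-1.952, -1.55, -0.85]
contact_force: [-6.0, -13.8, 0.6]
opening: 0.0594
```

Run:
```python
from h import *
state(); im,P=tote()
```

```text
t 10.17 p [0.5214 0.017  0.0129] psi -13.25 tilt 47.25 roll -0.24 F [ -6.  -13.8   0.6] q [-0.51  0.2   2.04  0.81  1.31 -0.67]
z 0.105 (array([531. ,  57.4]), array([ 80.7, 159.2]), -12.99) 590
z 0.205 (array([531.1,  56.9]), array([ 60.1, 178.2]), -13.25) 514
```

The advance has stalled and the force is rising, so the tote is on the batten. I press slightly more to seat both ends.

Request:
jog_arm:
  deltas:
    - [0,0,0,0.035,0,0.04,0.7]
    - [0,0,0,0.035,0,0.04,0.7]
    - [0,0,0,0,0,0,0.7]

```text
t: 10.47
tool_pos: [0.5214, 0.0171, 0.0129]
tool_rot: [-1.953, -1.552, -0.848]
contact_force: [-10.1, -18.8, 2.8]
opening: 0.06
```

Request:
jog_arm:
  deltas:
    - [0,0,0,0.035,0,0.04,0.7]
    - [0,0,0,0.035,0,0.04,0.7]
    - [0,0,0,0,0,0,0.7]
    - [0,0,0,0,0,0,0.7]

```text
t: 10.8
tool_pos: [0.5215, 0.0171, 0.0129]
tool_rot: [-1.954, -1.553, -0.847]
contact_force: [-13.6, -24.0, 3.6]
opening: 0.0598
```

Request:
jog_arm:
  deltas:
    - [0,0,0,-0.2,0,-0.22,0.7]
    - [0,0,0,-0.4,0,-0.44,0.7]
    - [0,0,0,-0.7,0,-0.75,0.7]
    - [0,0,0,-1.0,0,-1.08,0.7]
    - [0,0,0,-1.0,0,-1.08,0.7]
    - [0,0,0,-1.0,0,-1.08,0.7]
    - [0,0,0,-1.0,0,-1.08,0.7]
    - [0,0,0,-1.0,0,-1.08,0.7]
    - [0,0,0,-1.0,0,-1.08,0.7]
    - [0,0,0,-1.0,0,-1.08,0.7]
    - [0,0,0,0,0,0,0.7]
    - [0,0,0,0,0,0,0.7]

```text
t: 11.8
tool_pos: [0.4949, -0.0986, 0.0129]
tool_rot: [-1.949, -1.545, -0.856]
contact_force: [-0.7, 0.4, -0.1]
opening: 0.0598
```

Run:
```python
from h import *
state(); im,P=tote(); cv2.imwrite("pics/t4.png",cv2.resize(im[120:300,140:380],None,fx=3.3,fy=3.3,interpolation=2)[:,:,::-1])
a=np.radians(-13.21); ax=np.array([np.cos(a),np.sin(a)]); n=np.array([np.sin(a),-np.cos(a)])
q=P.reshape(-1,3); L=(q[:,:2]-[.5329,.1183])@np.c_[ax,n]*1000
# tote rim side near batten, thin slices along its length
k=(q[:,2]>.1)&(q[:,2]<.13)&(abs(L[:,0])<130)&(L[:,1]>0)&(L[:,1]<130)
print("along",L[k,0].min(),L[k,0].max(),"across",L[k,1].min(),L[k,1].max())
for s in range(-70,90,20):
    j=k&(abs(L[:,0]-s)<10); print(s,L[j,1].min().round(1),end="; ")
for nm,(u0,u1,v0,v1,z0,z1) in dict(sander=(192,248,132,172,.025,.05),mallet=(340,378,130,185,.04,.07),glue=(145,185,130,170,.03,.16)).items():
    r=P[v0:v1,u0:u1].reshape(-1,3); print(nm,rect(r[(r[:,2]>z0)&(r[:,2]<z1)]))
```

```text
t 11.8 p [ 0.4949 -0.0986  0.0129] psi -13.4 tilt 47.64 roll -0.3 F [-0.7  0.4 -0.1] q [-0.73  0.26  1.97  0.71  1.44 -0.79]
z 0.105 (array([530.5,  57. ]), array([ 81.1, 159.6]), -13.33) 589
z 0.205 (array([530.8,  57. ]), array([ 59.3, 177.6]), -13.02) 518
along -68.17397218229188 91.43964299629799 across 19.54762282427281 100.83555757163242
-70 89.4; -50 20.5; -30 19.5; -10 20.1; 10 20.3; 30 19.8; 50 19.8; 70 20.1; sander (array([775.5,  89.8]), array([ 63.6, 102.9]), 70.65)
mallet (array([ 755.1, -296.2]), array([ 82. , 121.2]), -6.35)
glue (array([770.8, 242.5]), array([46.8, 55.5]), -50.19)
```

View pics/t4.png

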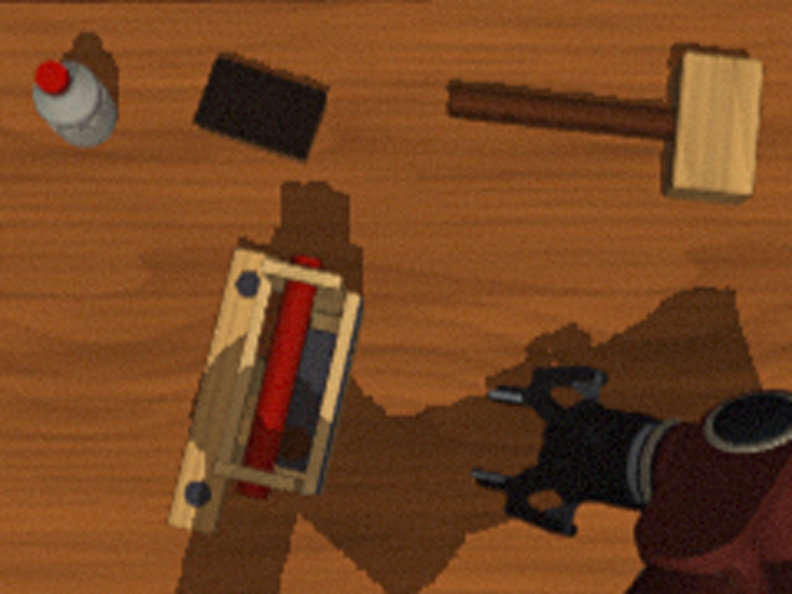

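The tote stands flush: its near side lies 20 mm ±0.5 from the batten's centre line along its whole length. It spans -68 to +91 mm along the batten, which extends ±120 mm. The bystanders have not moved and the arm is clear.

```bash
python3 -c "
from station import ctrl
print(ctrl.finish_job())"
```

```text
the job is handed in; nothing more can be done
None
```

I pushed the tote low at its base, contact at about 25 mm by my estimate, with the open fingertips leading and the tool leaned back 47°. It went straight at first, then along an arc onto the batten. I pressed it on with about 27 N, backed off about 12 cm and handed the job in at about 12 s.

**Last checks (top camera):**
- **Flush:** the tote's side sits 19.5–20.5 mm from the batten's centre line along its whole length, against 20 mm for a flush fit. Its angle read -13.3° at the rim and -13.0° at the end panels; the batten is at -13.2°.
- **Ends:** the tote spans -68 to +91 mm along the batten, within its ±120 mm.
- **Upright:** the rim and the tops of the end panels have the same centre to within 0.3 mm.
- **Bystanders:** the mallet, sanding block and glue bottle moved less than 0.6 mm, which is measurement noise.
- **Arm:** it was touching nothing at the end.

**Disagreement:** both cameras put the fully open fingertips about 15 mm behind the TCP, but `ctrl.tcp_to_tips` says 22 mm ahead. I went by the measured value, and the contact with the tote fitted it.

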